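# Fetch the test gauge from behind the stored items and restore the rack

## Robot

A 6-joint arm with a two-finger parallel gripper is mounted at the origin on the work surface. World frame = base frame: x ahead of the robot, y to its left, z up, the work surface at z = 0. Lengths are in m, angles in rad, forces in N, time in s.
With the tool pointing down it reaches from about 0.275 to 0.75 m from the base axis. Payload 10.2 kg.
Tool frame: the origin (TCP) lies midway between the tips of the shut fingers; the grasp point (between the pads) lies 19 mm behind it (env.hold_point_z is the distance from the TCP to the grasp point, in m); z points along the fingers, y is the line along which they close (so a half turn about z gives the same grasp; the last joint's range is limited). The gripper opens to 85 mm and grips with 20 to 120 N. Pads are 22 mm wide; open, the fingers measure 114 mm over their backs; the gripper's body (76 mm by 85 mm) begins 54 mm behind the grasp point. The pads swing forward as they close: fully open they stand 13 mm farther back than shut.
Start: joints at [-1.562, 0.313, 1.498, -0, 1.331, -0.223], TCP at [0.121, -0.511, 0.21] pointing down, gripper open.
Joint ranges: [-2.94, 2.94], [-0.97, 2.17], [0.19, 2.56], [-1.23, 4.37], [0.02, 3.11], [-2.88, 2.88]. Speed limits (rad/s): [2.39, 2.39, 3.01, 3.14, 3.14, 3.14].

## Interface

Orientations are given as a unit quaternion [x, y, z, w].
In Python, from bench import env, kinematics, monitor, eyes, job gives the robot as it stands. The module is installed in compiled form; this text tells all that it offers. Calls block until the motion is done:
- env.reach(position, orientation): joint-space move of the TCP to a pose.
- env.movel(position, velocity=0.15, frame=None, guard=None): straight line of the TCP; frame=None keeps the orientation; velocity is the mean speed in m/s. With guard (N) it stops when the force on the tool has changed by that much, and returns True; else False.
- env.set_joints(angles): joint-space move.
- env.release() and env.close_gripper(effort=None): open the fingers fully, or close them until they stop; effort is the grip in N (None keeps the last).
- env.hold(seconds).
- kinematics.ik(position, orientation): joint angles nearest the present ones, or None.
- monitor.sense(): the state.
- eyes.grab_frame(name): name is "scene" or "top" or "wrist"; returns a dict with "frame" (420x560x3 uint8, red, green, blue), "mtx" (3x3 intrinsics, pixels), "view" (4x4, takes a point from world to camera coordinates). Camera axes: x right, y down, z forward; pixel columns grow to the right and rows downward; lengths in m; the calibration is good to about 2 mm. A picture is of the moment at which its call begins. There is no depth.
A pose or a line that the arm cannot do raises env.MotionError and nothing moves.
- job.hand_in(): hands the job in; it is judged then, once.
The state is a dict: "clock": time; "joints": joint angles; "qvel": joint speeds; "joint_efforts": joint torques, N m; "position": TCP position; "ee_rot": TCP orientation; "contact_force": force on the tool from outside, world axes, zero at the start; "ft_torque": the same for the moment, N m; "finger_gap": opening from 0.0 (shut) to 1.0 (fully open); "gripper_force": force on a finger pad.
Only numpy, scipy, OpenCV 4.12 (cv2) and the standard library are available. Lean on these libraries where they do the work, as an engineer would, in place of code of your own. Each camera call takes 0.05 s, during which the arm holds its last target. There are 200 camera calls.

## Task

The pressure gauge stands on the rack, closed in by the bottle, the filter canister and the flowmeter. First clear those three onto the side tray, standing upright and let go, leaving the gauge where it is; then set the gauge, dial up, on the middle of the calibrator's round pad while the three wait on the tray; then put the bottle, canister and flowmeter back upright, each on the very spot of the rack it came from, without ever letting any of the four tip over.

Things in the scene. Friction and masses are not known exactly. Their poses are not given: they have to be found in the camera images.
- gauge_center (a point): The pressure gauge: a dark steel puck with a white dial on top and a black needle, 50 mm diameter, 40 mm tall, about 0.18 kg, standing dial up in the middle of the rack. Point: its centre, 20 mm above its underside; z is up. With the other three around it, 10 to 15 mm away and 80 mm taller, fingers and gripper have no room to take it.
- bottle_center (a point): Amber glass bottle with a paper label and a white screw cap, 124 mm tall, about 0.3 kg. Straight round side of 52 mm diameter from its underside up to 90 mm, then a shoulder and the 36 mm cap. Point: on its axis, 62 mm above its underside; z is up. Best gripped on the straight side 60 to 80 mm above its underside.
- canister_center (a point): Bright steel filter canister with two dark bands, a sloping shoulder and a small black knob on top, 120 mm tall, about 0.4 kg. Straight round side of 56 mm diameter from its underside up to 92 mm. Point: on its axis, 60 mm above its underside; z is up. Best gripped on the straight side 60 to 80 mm above its underside.
- flowmeter_center (a point): Square flowmeter: clear block with a thin tube inside, between aluminium ends, 42 x 42 mm in plan along its own x and y, straight up to 112 mm, with a black knob of 20 mm diameter on top; 126 mm tall in all, about 0.32 kg. Point: on its axis, 63 mm above its underside; x and y square to its faces, z up. Best gripped on two faces 60 to 90 mm up.
- rack: Low fixed aluminium rack: plate 175 (x) by 250 mm (y), top 6 mm above the table, with a lip 40 mm tall along its far (+x) edge, 61 mm from its origin. Origin: on the table under the gauge; y runs along the lip, z up. Black rubber discs mark the other places, at (-64, 0), (0, 64) and (0, -64) mm; which thing stands on which changes. Small loose fittings, 28 mm tall at most, lie on its near corners.
- tray_in (a point): The side tray, fixed: dark steel, inside 312 mm (x) by 122 mm (y), wall 4 mm thick and rising 8 mm above its floor; empty at the start. It is to the left or to the right of the rack. Point: middle of its inner floor, 4 mm above the table; x along its length, y across, z up. Room for the three things in a row, 90 mm apart.
- pad (a point): Calibrator, fixed: a low grey box 150 x 120 x 34 mm with a black round rubber pad of 72 mm diameter standing 4 mm proud of its top, beside the rack on the side away from the tray. Point: middle of the pad's top face, 38 mm above the table; z is up.
Not all that is in view belongs to the job. What is shaped like the part that bears bottle_center but red is not meant.

How it is judged:
By the outcome, as a careful person would: the job done as asked, in the order asked, and still so for the second after the job is handed in, with the robot touching nothing.
It also fails if it takes over 147 s, if anything falls off the work surface, if the arm or the gripper's body presses on something with over 40 N, if the wrist force passes 120 N, or if a joint passes its speed limit or range.

## Working session

There is one attempt and no reset: what is moved stays moved. The work goes in short steps, each a Python script; the robot and the scene stay as the last script left them, time stands still between calls to the robot, and variables do not carry over. Pictures are saved under pics/ and viewed, at most 14 in all, crops included, and the job is handed in when it is done.

```bash
mkdir -p pics
python3 - <<'E'
from bench import env, kinematics, monitor, eyes, job
import cv2,numpy as np
for n in("top","scene"):
    f=eyes.grab_frame(n); cv2.imwrite(f"pics/{n}0.png",f["frame"][:,:,::-1])
    print(n,f["mtx"].round(1).tolist(),f["view"].round(4).tolist())
s=monitor.sense();print(s["clock"],s["position"],s["ee_rot"],env.hold_point_z)
E
```

```text
top [[484.1, 0.0, 280.1], [0.0, 484.1, 205.1], [0.0, 0.0, 1.0]] [[0.004, -1.0, 0.0016, 0.0124], [-0.9826, -0.0043, -0.1856, 0.5954], [0.1856, -0.0009, -0.9826, 1.1928], [0.0, 0.0, 0.0, 1.0]]
scene [[453.2, 0.0, 270.3], [0.0, 453.2, 202.0], [0.0, 0.0, 1.0]] [[-0.2481, 0.9687, 0.0079, 0.1543], [0.5832, 0.1559, -0.7972, -0.2842], [-0.7735, -0.1931, -0.6036, 1.6122], [0.0, 0.0, 0.0, 1.0]]
0.1 [ 0.12059743 -0.51070444  0.20960172] [ 9.93291472e-01  1.15636144e-01  6.40932788e-05 -5.74660804e-04] 0.0187
```

View pics/top0.png

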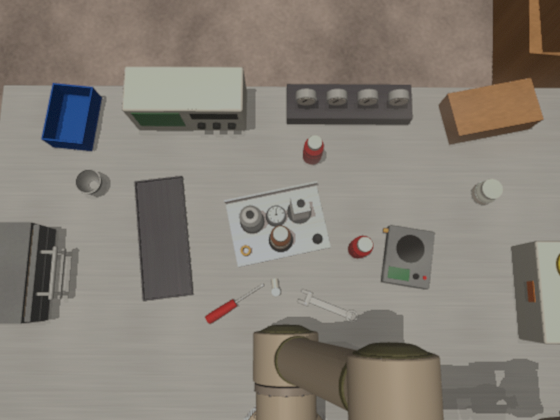

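View pics/scene0.png

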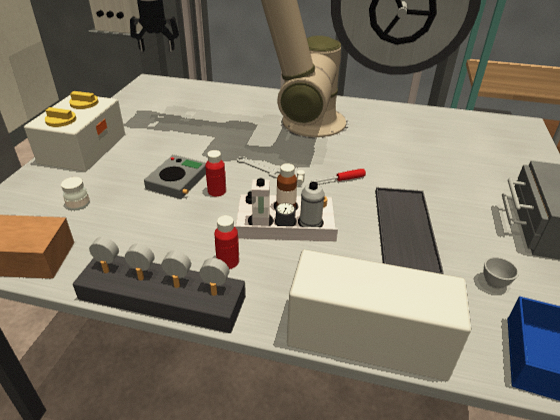

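The top view shows the tray at (164,238), the calibrator pad at (410,248), the rack at (277,224), the canister at (252,218), the gauge at (276,214), and the flowmeter at (300,207). There are three bottle-shaped things: amber (281,237), red (314,148) and red (362,246). The amber one on the rack fits the description, because red is excluded. I'll confirm it with an enlarged crop.

Run:
```python
import cv2,numpy as np
a=cv2.imread("pics/top0.png")[175:275,215:340]; b=cv2.imread("pics/scene0.png")[155:245,225:345]
a=cv2.resize(a,None,fx=6,fy=6,interpolation=cv2.INTER_CUBIC)
cv2.imwrite("pics/c1.png",a)
c=cv2.imread("pics/top0.png"); l=cv2.resize(c[170:310,125:200],None,fx=4,fy=4,interpolation=2); r=cv2.resize(c[215:300,372:447],None,fx=5,fy=5,interpolation=2)
o=np.zeros((560,680,3),np.uint8);o[:,:300]=l;o[:425,300:675]=r;cv2.imwrite("pics/c2.png",o)
```

```text
(no output)
```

View pics/c1.png

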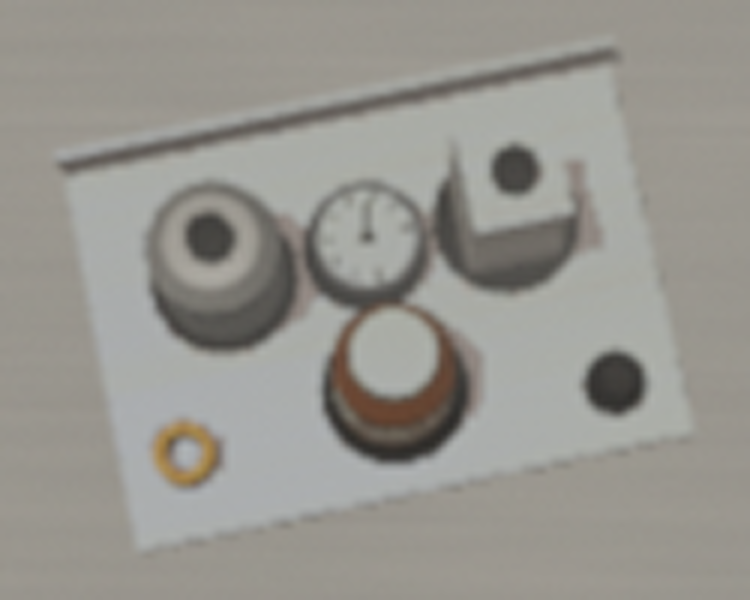

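View pics/c2.png

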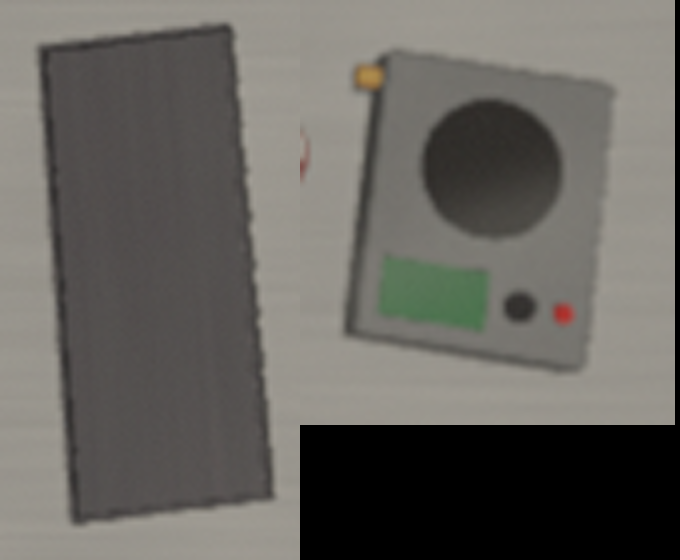

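The crop confirms it: the amber bottle with a white cap stands on the near disc (cap at crop 395,352). The canister (knob 211,238) is on the left, the gauge (367,238) is in the middle, and the flowmeter (knob 515,170) is on the right. The second crop shows the tray corners and the pad centre (492,169).

```bash
cat > h.py <<'E'
from bench import env, kinematics, monitor, eyes, job
import cv2,numpy as np
from scipy.spatial.transform import Rotation as R
def ray(f,px,z):
    V=f["view"];d=V[:3,:3].T@np.linalg.inv(f["mtx"])@[px[0],px[1],1];c=-V[:3,:3].T@V[:3,3]
    return (c+d*(z-c[2])/d[2])
def proj(f,p):
    q=f["mtx"]@(f["view"]@[*p,1])[:3];return q[:2]/q[2]
def down(a):  # tool down, finger-closing line (tool y) at world yaw a (mod pi)
    y=np.array([np.cos(a),np.sin(a),0]);z=np.array([0,0,-1.])
    return R.from_matrix(np.c_[np.cross(y,z),y,z]).as_quat()
E
python3 - <<'E'
from h import *
f=eyes.grab_frame("top")
c=lambda p,o,k:[o[0]+(p[0]+.5)/k-.5,o[1]+(p[1]+.5)/k-.5]
P={}
for n,p,z in[("gauge",(367,238),.046),("bottle",(395,352),.130),("can",(211,238),.126),("flow",(515,170),.132),("nr",(692,432),.006),("nl",(138,550),.006)]:
    P[n]=ray(f,c(p,(215,175),6),z);print(n,P[n].round(4))
T=[ray(f,c(p,(125,170),4),.012) for p in[(40,47),(230,27),(272,497),(75,522)]];print("tray",np.round(T,4).tolist(),np.mean(T,0))
print("pad",ray(f,c((492-300,169),(372,215),5),.038))
for a,b in[("gauge","bottle"),("gauge","can"),("gauge","flow"),("can","flow"),("nr","nl")]:
    d=(P[b]-P[a])[:2];print(a,b,np.linalg.norm(d),np.degrees(np.arctan2(*d[::-1])))
E
```

```text
gauge [0.5729 0.026  0.046 ]
bottle [0.5126 0.0139 0.13  ]
can [0.5591 0.0884 0.126 ]
flow [ 0.5864 -0.0342  0.132 ]
nr [ 0.4937 -0.1172  0.006 ]
nl [0.4411 0.1256 0.006 ]
tray [[0.6669, 0.4071, 0.012], [0.6813, 0.2797, 0.012], [0.3694, 0.2396, 0.012], [0.353, 0.3658, 0.012]] [0.51763727 0.32303571 0.012     ]
pad [ 0.48661541 -0.31994905  0.038     ]
gauge bottle 0.06155279472514414 -168.63643149755578
gauge can 0.06384128217210785 102.49759796461548
gauge flow 0.061750552627326594 -77.35560937895075
can flow 0.1255917317811333 -77.43022753783872
nr nl 0.24841948893675223 102.23111855278555
```

Run:
```python
from h import *
j0=monitor.sense()["joints"]
A=np.radians(102.3)
for a in(A,A-np.pi):
  print(a,[None if (q:=kinematics.ik(p,down(a))) is None else q.round(2).tolist() for p in([.545,.025,.32],[.518,.323,.1],[.487,-.32,.1],[.607,.335,.25],[.59,-.03,.25])])
def w(q): return np.abs(q-j0).max()
a=min((A,A-np.pi),key=lambda a:w(kinematics.ik([.545,.025,.32],down(a))))
env.reach([.545,.025,.32],down(a)); print(a,monitor.sense()["clock"])
f=eyes.grab_frame("wrist");np.savez("w1.npz",**f);cv2.imwrite("pics/w1.png",f["frame"][:,:,::-1])
V=f["view"];print((-V[:3,:3].T@V[:3,3]).round(3))
```

```text
1.785471824790199 [[-0.17, 0.31, 1.22, -0.0, 1.61, -1.95], [0.37, 0.6, 1.37, -0.0, 1.18, -1.42], [-0.78, 0.54, 1.46, -0.0, 1.14, -2.57], [0.34, 0.7, 0.79, -0.0, 1.65, -1.45], [-0.25, 0.44, 1.22, -0.0, 1.49, -2.03]]
-1.356120828799594 [[-0.17, 0.31, 1.22, -0.0, 1.61, 1.19], [0.37, 0.6, 1.37, -0.0, 1.18, 1.72], [-0.78, 0.54, 1.46, -0.0, 1.14, 0.57], [0.34, 0.7, 0.79, -0.0, 1.65, 1.69], [-0.25, 0.44, 1.22, -0.0, 1.49, 1.11]]
-1.356120828799594 2.6083
[0.619 0.041 0.484]
```

View pics/w1.png

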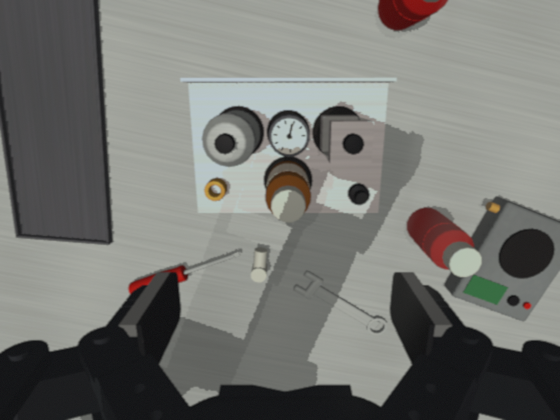

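The wrist view shows the dial at (289,133), canister knob (225,144), flowmeter knob (353,144), bottle cap (289,205) and pad (526,253). The flowmeter's faces are parallel to the rack. I'll cross-check these positions against the top view.

Run:
```python
from h import *
f=dict(np.load("w1.npz"))
print(f["mtx"].round(1).tolist())
a=np.radians(12.3);X=np.array([np.cos(a),np.sin(a)]);Y=np.array([-X[1],X[0]])
for n,p,z,o in[("gauge",(289,133),.046,(0,0)),("bottle",(289,205),.130,(-.064,0)),("can",(225,144),.126,(0,.064)),("flow",(353,144),.132,(0,-.064)),("pad",(526.5,253),.038,(0,0))]:
    q=ray(f,p,z);print(n,q.round(4),"rack origin",(q[:2]-o[0]*X-o[1]*Y).round(4))
# refine knob/cap blobs by thresholding dark circles
g=cv2.cvtColor(f["frame"],cv2.COLOR_RGB2GRAY)
for n,(x,y),z in[("can",(225,144),.126),("flow",(353,144),.132)]:
    s=(g[y-13:y+14,x-13:x+14]<60).astype(np.uint8);k,l,st,ce=cv2.connectedComponentsWithStats(s);i=l[13,13]
    print(n,st[i],ce[i]+[x-13,y-13],ray(f,ce[i]+[x-13,y-13],z).round(4))
for e in[(198,213),(380,213)]:print(ray(f,e,.006).round(4))
```

```text
[[362.1, 0.0, 285.0], [0.0, 362.1, 207.4], [0.0, 0.0, 1.0]]
gauge [0.5773 0.0267 0.046 ] rack origin [0.5773 0.0267]
bottle [0.5146 0.0137 0.13  ] rack origin [0.5772 0.0274]
can [0.5613 0.0884 0.126 ] rack origin [0.5749 0.0258]
flow [ 0.5885 -0.0332  0.132 ] rack origin [0.5749 0.0293]
pad [ 0.4894 -0.3194  0.038 ] rack origin [ 0.4894 -0.3194]
can [  3   3  20  19 285] [224.73333333 143.07368421] [0.5621 0.0888 0.126 ]
flow [  3   3  20  20 311] [352.71061093 143.49839228] [ 0.5889 -0.0328  0.132 ]
[0.4397 0.1254 0.006 ]
[ 0.4935 -0.1217  0.006 ]
```

Both views agree to within 2–4 mm, so I'm averaging them and starting with the bottle.

```bash
cat >> h.py <<'E'
RY=np.radians(102.3)-np.pi; TY=np.radians(97.5)-np.pi; HI=.225
# name: xy, underside z on rack, grip height above underside
OBJ=dict(bottle=([.5136,.0138],.006,.075),can=([.5605,.0886],.006,.074),flow=([.5876,-.0337],.006,.084))
SLOT=dict(bottle=[.4285,.311],can=[.5175,.323],flow=[.607,.335])
def go(xy,z,yaw,v=.3,guard=None): return env.movel([*xy,z],velocity=v,frame=down(yaw),guard=guard)
def over(xy,yaw,z=HI): env.reach([*xy,z],down(yaw))
def pick(xy,zu,h,yaw,hi=HI):
    z=zu+h-.0187; over(xy,yaw,hi)
    if go(xy,z,yaw,.2,guard=15): print("HIT",monitor.sense()["position"]); raise SystemExit
    env.close_gripper(40); s=monitor.sense(); print("grip",round(s["finger_gap"],3),round(s["gripper_force"],1))
    go(xy,hi,yaw,.25); return z
def place(xy,zu,h,yaw,hi=HI):
    z=zu+h-.0187; over(xy,yaw,hi); go(xy,z+.008,yaw,.25)
    t=go(xy,z-.002,yaw,.03,guard=4); s=monitor.sense(); print("touch",t,round(s["position"][2]-z,4),"held",round(s["finger_gap"],3))
    env.release(); go(xy,hi,yaw,.3); print("clock",monitor.sense()["clock"])
def snap(cam,n):
    f=eyes.grab_frame(cam);np.savez(n+".npz",**f);cv2.imwrite(f"pics/{n}.png",f["frame"][:,:,::-1]);return f
E
python3 - <<'E'
from h import *
n="bottle";xy,zu,h=OBJ[n]
pick(xy,zu,h,RY); place(SLOT[n],.004,h,TY); snap("scene","s1")
E
```

```text
grip 0.582 40.6
touch True 0.001 held 0.578
clock 8.7833
```

View pics/s1.png

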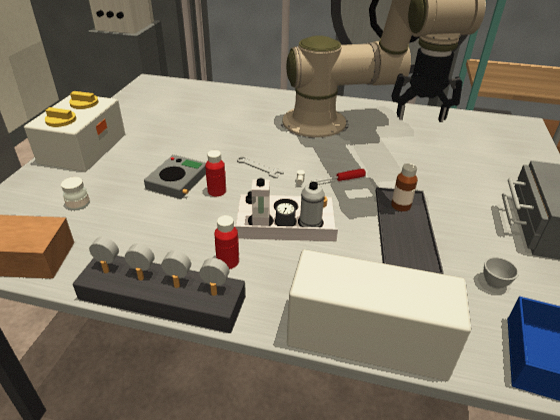

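The bottle stands upright on the near end of the tray, at about (405,187). The canister and flowmeter come next.

Run:
```python
from h import *
for n in("can","flow"):
    xy,zu,h=OBJ[n]; pick(xy,zu,h,RY); place(SLOT[n],.004,h,TY)
over([.545,.025],RY,.25); f=snap("wrist","w2"); snap("scene","s2")
cv2.imwrite("pics/m2.png",np.hstack([cv2.resize(cv2.imread("pics/s2.png"),(400,300)),cv2.resize(cv2.imread("pics/w2.png"),(400,300))]))
```

```text
grip 0.625 42.2
touch True 0.0009 held 0.628
clock 15.2083
grip 0.483 41.5
touch True 0.0006 held 0.486
clock 22.375
```

View pics/m2.png

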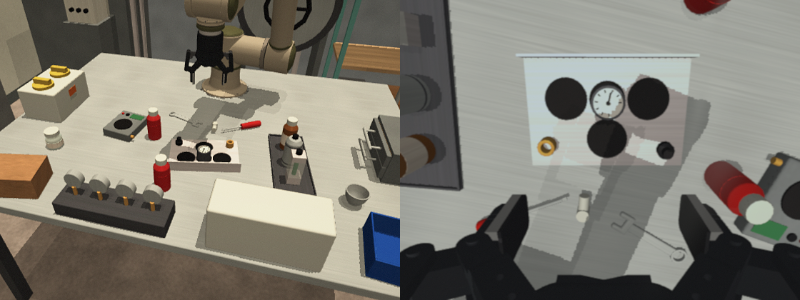

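View pics/w2.png

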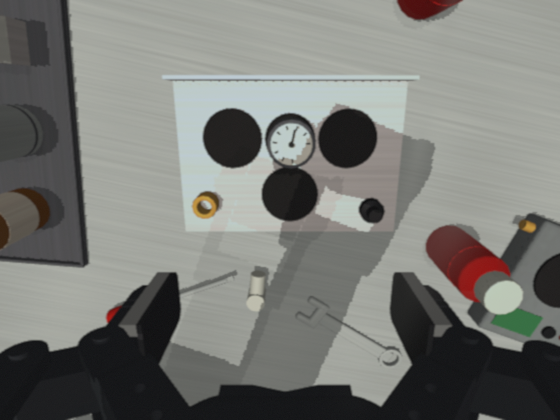

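All three stand upright in the tray and the gauge hasn't moved (dial 291,142). The bare discs are visible at (232,138), (348,138) and (290,193), so I can measure the spots directly.

Run:
```python
from h import *
f=dict(np.load("w2.npz"));g=cv2.cvtColor(f["frame"],cv2.COLOR_RGB2GRAY)
m=(g<50).astype(np.uint8); 
# dark blobs; cut off the gauge
for n,(x,y) in dict(can=(232,138),flow=(348,138),bottle=(290,193)).items():
    s=np.zeros_like(m);cv2.circle(s,(x,y),31,1,-1);s&=m
    s=cv2.morphologyEx(s,cv2.MORPH_OPEN,np.ones((9,9)));c=max(cv2.findContours(s,0,cv2.CHAIN_APPROX_NONE)[0],key=len)
    e=cv2.fitEllipse(c);print(n,np.round(e[0],1),np.round(e[1],1),ray(f,e[0],.0068).round(4),OBJ[n][0])
c=(g>150).astype(np.uint8);k,l,st,ce=cv2.connectedComponentsWithStats(c);i=l[150,285]
print("dial",st[i],ce[i],ray(f,(291,142),.046).round(4), "predict of avg",proj(f,[.575,.027,.046]).round(1))
```

```text
can [232.  137.6] [54.3 57.1] [0.562  0.09   0.0068] [0.5605, 0.0886]
flow [347.2 137.8] [55.2 57.8] [ 0.5892 -0.035   0.0068] [0.5876, -0.0337]
bottle [289.5 193.4] [51.7 53.3] [0.5131 0.0137 0.0068] [0.5136, 0.0138]
dial [ 271  123   39   38 1016] [289.01181102 141.67027559] [0.576  0.0266 0.046 ] predict of avg [290.4 142.9]
```

Run:
```python
from h import *
r=ray(dict(np.load("w1.npz")),(465,262),.130);print(r, r[:2]-[.488,-.3197],np.linalg.norm(r[:2]-[.488,-.3197]))
r2=ray(dict(np.load("w2.npz")),(501,295),.130);print(r2)
for a in(10,20,102-180,90-180):print(a,kinematics.ik([.488,-.3197,.05],down(np.radians(a))))
```

```text
[ 0.49231971 -0.18490192  0.13      ] [0.00431971 0.13479808] 0.1348672792720234
[ 0.49443696 -0.18149433  0.13      ]
10 [-7.80662383e-01  6.04411216e-01  1.50054952e+00 -4.44089210e-16
  1.03663192e+00 -9.55195308e-01]
20 [-7.80662383e-01  6.04411216e-01  1.50054952e+00 -4.44089210e-16
  1.03663192e+00 -1.12972823e+00]
-78 [-7.80662383e-01  6.04411216e-01  1.50054952e+00 -4.44089210e-16
  1.03663192e+00  5.80694433e-01]
-90 [-7.80662383e-01  6.04411216e-01  1.50054952e+00 -4.44089210e-16
  1.03663192e+00  7.90133944e-01]
```

The red bottle is 135 mm from the pad, which leaves enough room. Moving the gauge now.

Run:
```python
from h import *
pick([.5755,.027],.006,.024,RY,hi=.2)
place([.488,-.3197],.038,.024,RY,hi=.2)
over([.46,-.32],RY,.25);f=snap("wrist","w3")
g=cv2.cvtColor(f["frame"],cv2.COLOR_RGB2GRAY)
c=proj(f,[.488,-.3197,.05]).astype(int);print(c)
cv2.imwrite("pics/w3c.png",cv2.resize(f["frame"][max(c[1]-65,0):c[1]+65,c[0]-80:c[0]+80,::-1],None,fx=4,fy=4,interpolation=2))
```

```text
grip 0.568 40.5
touch True 0.0008 held 0.563
clock 30.0083
[291 144]
```

View pics/w3c.png

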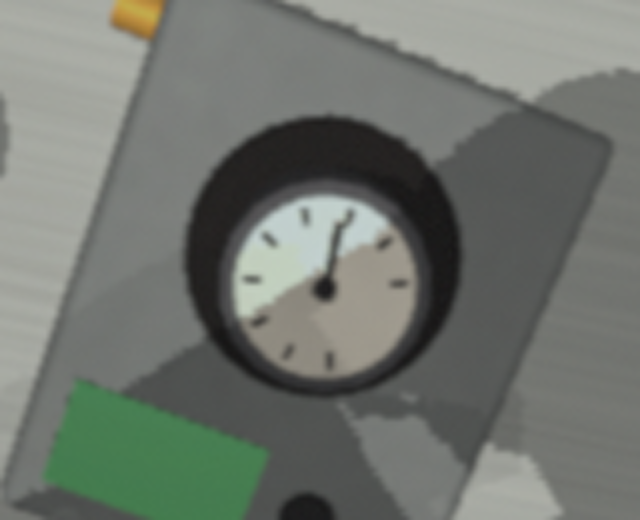

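Run:
```python
from h import *
f=dict(np.load("w3.npz"));c=lambda x,y:((x+.5)/4-.5+211,(y+.5)/4-.5+79)
print("dial",ray(f,c(325,286),.078).round(4))
for n,p in dict(l=(185,250),r=(461,250),t=(323,115),b=(323,396)).items():print(n,ray(f,c(*p),.038).round(4))
print("pad",ray(f,c(323,255.5),.038).round(4))
```

```text
dial [ 0.4871 -0.3203  0.078 ]
l [ 0.4828 -0.285   0.038 ]
r [ 0.498  -0.3544  0.038 ]
t [ 0.5231 -0.3124  0.038 ]
b [ 0.453  -0.3281  0.038 ]
pad [ 0.489 -0.32   0.038]
```

The gauge sits dial up, within 2 mm of the pad centre, and the measured pad diameter of 71–72 mm matches. Next I return the three things.

Run:
```python
from h import *
Y=np.array([np.cos(RY+np.pi),np.sin(RY+np.pi)])
for n,d in(("flow",-.0008),("can",.0006),("bottle",0)):
    xy,zu,h=OBJ[n]; pick(SLOT[n],.005,h,TY); place(np.array(xy)+d*Y,.007,h,RY)
over([.545,.025],RY,.32); snap("wrist","w4");env.reach([.4,.15,.35],down(RY)); snap("scene","s4")
a=cv2.imread("pics/w4.png")[60:260];b=cv2.imread("pics/s4.png")[100:300]
cv2.imwrite("pics/m4.png",np.vstack([a,b]))
```

```text
grip 0.483 42.0
touch True 0.0006 held 0.484
clock 38.575
grip 0.627 42.3
touch True 0.001 held 0.625
clock 45.275
grip 0.581 40.5
touch True 0.001 held 0.58
clock 51.9167
```

View pics/m4.png

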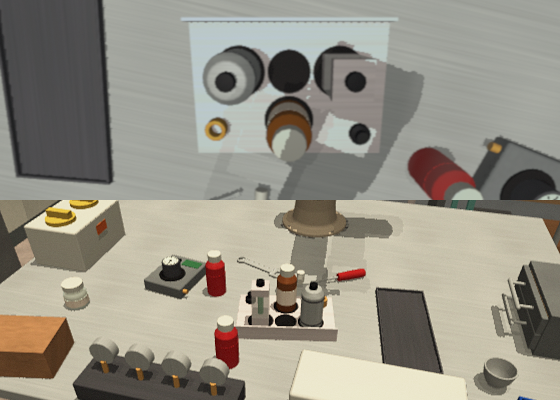

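All three stand upright on their discs and the gauge is on the pad. Frames w1 and w4 share the same arm pose, so I can compare them directly.

Run:
```python
from h import *
F=[dict(np.load(n+".npz")) for n in("w1","w4")]
print(np.abs(F[0]["view"]-F[1]["view"]).max())
for n,(x,y),z,r in[("can",(225,143),.126,15),("flow",(354,143),.132,15),("bottle",(289,205),.130,22)]:
    o=[]
    for f in F:
        g=cv2.cvtColor(f["frame"],cv2.COLOR_RGB2GRAY)[y-r:y+r+1,x-r:x+r+1]
        if n=="bottle":
            S=cv2.cvtColor(f["frame"],cv2.COLOR_RGB2HSV)[y-r:y+r+1,x-r:x+r+1]; m=((S[...,1]>110)).astype(np.uint8);ce=np.argwhere(m).mean(0)[::-1]
        else:
            k,l,st,c=cv2.connectedComponentsWithStats((g<60).astype(np.uint8));ce=c[l[r,r]]
        o.append(ray(f,ce+[x-r,y-r],z)[:2])
    print(n,o[0].round(4),o[1].round(4),((o[1]-o[0])*1e3).round(1))
```

```text
0.0019755196176320933
can [0.5621 0.0888] [0.5634 0.0893] [1.3 0.5]
flow [ 0.5889 -0.0328] [ 0.5911 -0.0332] [ 2.2 -0.4]
bottle [0.5295 0.018 ] [0.5296 0.0184] [0.  0.4]
```

```bash
python3 -c "
from h import *
print(job.hand_in())"
```

```text
the job is handed in; nothing more can be done
None
```

The job is handed in: the gauge sits dial up within about 2 mm of the pad centre, the bottle, canister and flowmeter are back upright within about 2 mm of their original spots, none tipped in any view I took, and it took under 60 s.

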